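# Fit the drum to a greased deck winch

### The job

Slide the bronze winch drum down over the winch's upright spindle and, feeling for the drive, turn it until the slot in its underside drops over the cross pin and it sits fully home on the base; then let go of it. Do not drop it from a height or force it down, and leave the other goods on the counter alone.

Things in the scene. Friction and masses are not known exactly. Their poses are not given: they have to be found in the camera images.
- drum: winch drum, dull bronze, 64 mm tall, 0.5 to 0.8 kg, loose, standing upright on the counter. Origin: centre of its underside; z: its axis, up. Skirt 74 mm diameter up to 10 mm height; waist 52 mm diameter (25 to 40 mm height); bore 22 mm diameter right through, 25 mm at the underside. A drive slot crosses the underside along its own x axis, 12 mm wide, 9.5 mm deep, out to 26 mm radius each way.
- drum_lip (a point): middle of the drum's plain cylindrical top lip, on its axis, 57 mm above its underside; moves with it. The lip is 62 mm in diameter and 14 mm high (50 to 64 mm above the underside): a good place to grip.
- winch: the winch without its drum, fixed to the counter: wooden block 130 x 130 x 22 mm carrying a bronze base disc, 92 mm diameter, flat top 30 mm above the counter. Origin: centre of the block's underside; z up. A steel spindle 20 mm in diameter rises from its centre, with a cross pin at its foot (see seat).
- seat (a point): centre of the base disc's flat top, 30 mm above the counter; the home drum's underside rests here. The cross pin, 8 mm thick, 44 mm long, lies on the disc through the spindle's axis; its direction differs each time and is not given; it turns only above about 1 N m. Slot and pin in line within about 5 degrees, the drum goes home; else it stops 8 mm high on the pin: turn it, up to 180 degrees.
- spindle_top (a point): centre of the spindle's top end, 74 mm above the seat (104 mm above the counter); fixed. The topmost 4 mm taper from 20 to 15 mm diameter.
- sheave: bystander: loose bronze pulley wheel lying flat, 60 mm diameter, 18 mm thick, with a groove round its rim; origin: centre of its underside
- fairlead: bystander: loose brass fairlead, 120 mm long, 30 mm wide, with two curved horns 45 mm tall; origin: centre of its underside, x along its length
- snap_hook: bystander: loose nickel-plated snap hook lying flat, about 100 mm long, 30 mm wide, 13 mm thick; origin: its middle on the counter, x along its length

How it is judged:
At the end, for the whole second after the job is handed in: The drum is upright (within 3 degrees) on the spindle with its underside on the base disc (within 2.5 mm, so over the cross pin), centred within 3 mm, at rest and let go (z of drum in the frame of seat between -0.003 and 0.0025 m and horizontal distance between drum and seat below 0.003 m and angle between drum's own z axis and vertical below 0.05 rad and linear speed of drum below 0.01 m/s); the robot touches nothing.
It fails at once if the drum is forced: more than 60 N between the drum and the winch with its spindle and pin (contact force between drum and winch above 60 N).
It fails at once if the drum is dropped: it falls faster than 0.6 m/s on the spindle, as in a fall of a few centimetres (linear speed of drum above 0.6 m/s and horizontal distance between drum and seat below 0.02 m and z of drum in the frame of seat below 0.1 m).
It fails at once if the sheave is moved more than 20 mm (distance of sheave from where it was at the start of the episode above 0.02 m).
It fails at once if the fairlead is moved more than 20 mm (distance of fairlead from where it was at the start of the episode above 0.02 m).
It fails at once if the snap hook is moved more than 20 mm (distance of snap_hook from where it was at the start of the episode above 0.02 m).
It also fails if it takes over 58 s, if anything falls off the work surface, if the arm or the gripper's body presses on something with over 40 N, if the wrist force passes 120 N, or if a joint passes its speed limit or range.

### The arm

A 6-joint arm with a two-finger parallel gripper is mounted at the origin on the work surface. World frame = base frame: x ahead of the robot, y to its left, z up, the work surface at z = 0. Lengths are in m, angles in rad, forces in N, time in s.
With the tool pointing down it reaches from about 0.35 to 0.85 m from the base axis. Payload 8.1 kg.
Tool frame: the origin (TCP) lies between the finger pads; the fingertips stand 25 mm ahead of it and the grasp point (between the pads) lies 6 mm ahead of it; z points along the fingers, y is the line along which they close (so a half turn about z gives the same grasp; the last joint's range is limited). The gripper opens to 93 mm and grips with 3 to 60 N. Pads are 15 mm wide; open, the fingers measure 128 mm over their backs; the gripper's body (75 mm by 188 mm) begins 65 mm behind the grasp point.
Start: joints at [1.029, 0.13, 1.488, -0, 1.523, -0.085], TCP at [0.265, 0.538, 0.244] pointing down, gripper open.
Joint ranges: [-2.96, 2.96], [-0.89, 2.26], [0.02, 2.5], [-1.34, 4.48], [0, 2.73], [-2.66, 2.66]. Speed limits (rad/s): [2.39, 2.39, 2.79, 3.14, 3.14, 3.14].

### API

Orientations are given as a rotation vector (axis times angle).
In Python, from plant import robot gives the robot as it stands.
- The arm moves only by the tool arm_command, never from a script. Its argument "increments" is text: rows parted by semicolons, each of 5 numbers parted by spaces: the closure, from 0 (fully open) to 1 (shut), then the shift along the tool's x, y, z in mm, then the turn about the tool's z in rad. A call has 1 to 5 rows; each row is the pose to reach, as a shift and turn from the pose commanded when the call began, along the tool's axes at that moment; what a row does not reach only later rows make up. A row lasts 1/10 s, in which the tool goes at most 50 mm and 8.59 degrees, less where a joint would pass 70% of its speed; a pose out of reach is approached as far as the arm can. A call with a gripper value outside its range is refused whole. The fingers move at their own pace and stop on an object; "grip_force" is the grip in N (left out, the last holds). Time passes only in rows, so rows that repeat a pose let the fingers close. It gives the time, the measured TCP pose, the force, the opening and the grip force at its end, in the units of the state.
- robot.read_state(): the state, without advancing time (a new reading comes with each control period).
- robot.read_camera(name): name is "scene" or "top" or "wrist"; returns the picture (480x640x3 uint8, blue, green, red); there is no depth.
- robot.camera_model(name): a dict with "fx", "fy", "cx", "cy" (pixels), "eye" and "rotation" of the camera in the world. Camera axes: x right, y down, z forward; pixel columns grow to the right and rows downward; lengths in m; the calibration is good to about 2 mm. The wrist camera is an equidistant fisheye: a pixel r from the principal point sees the ray r / f radians off the axis. A picture is of the moment at which its call begins: read the wrist's pose just before it. camera_model takes no time and is no camera call; for the wrist camera it gives the pose at the moment of the call.
- robot.close_job(): hands the job in; it is judged then, once.
The state is a dict: "t": time; "q": joint angles; "dq": joint speeds; "joint_torque": joint torques, N m; "tool_pos": TCP position; "orientation": TCP orientation; "force": force on the tool from outside, world axes, zero at the start; "wrist_torque": the same for the moment, N m; "opening": finger opening in m; "gripper_force": force on a finger pad.
Only numpy, scipy, OpenCV 4.12 (cv2) and the standard library are available. Lean on these libraries where they do the work, as an engineer would, in place of code of your own. Each camera call takes 0.05 s, during which the arm holds its last target. There are 200 camera calls.

## Working session

There is one attempt and no reset: what is moved stays moved. The work goes in short steps, Python scripts to look and compute and a tool call to move; the robot and the scene stay as the last step left them, time stands still between calls to the robot, and variables do not carry over. Pictures are saved under pics/ and viewed, at most 10 in all, crops included, and the job is handed in when it is done.

Besides the shell and the picture viewer there is one more tool, called after "Emit:" as name(argument=value, ...) on one line, values as JSON. arm_command: Moves the arm, as the interface text tells. Its arguments: {"type":"object","properties":{"increments":{"type":"string"},"grip_force":{"type":"number"}},"required":["increments"]}

```bash
mkdir -p pics
cat > h.py <<'E'
import numpy as np, cv2
from plant import robot
from scipy.spatial.transform import Rotation as R
def ray(m,u,v,fish=False):
    x=(u-m["cx"])/m["fx"]; y=(v-m["cy"])/m["fy"]
    if fish:
        r=np.hypot(x,y); s=np.sin(r)/r if r>1e-9 else 1
        d=np.array([x*s,y*s,np.cos(r)])
    else: d=np.array([x,y,1.]); d/=np.linalg.norm(d)
    return np.array(m["eye"]),np.array(m["rotation"])@d
def at_z(m,u,v,z,fish=False):
    e,d=ray(m,u,v,fish); return e+d*(z-e[2])/d[2]
def tri(rs):
    A=np.zeros((3,3));b=np.zeros(3)
    for e,d in rs:
        P=np.eye(3)-np.outer(d,d);A+=P;b+=P@e
    p=np.linalg.solve(A,b)
    return p,[np.linalg.norm((np.eye(3)-np.outer(d,d))@(p-e)) for e,d in rs]
E
python3 - <<'E'
from h import *
s=robot.read_state();print(s)
for n in("top","scene","wrist"):
    print(n,{k:np.round(v,4).tolist() for k,v in robot.camera_model(n).items() if k!='name'})
    cv2.imwrite(f"pics/{n}0.png",robot.read_camera(n))
E
```

```text
{'t': 0.0, 'q': array([ 1.02858951e+00,  1.31146472e-01,  1.48925113e+00, -3.20750348e-06,
        1.52296713e+00, -8.54207203e-02]), 'dq': array([-3.60233314e-04, -1.78013028e-03,  5.02573662e-04, -3.88646738e-05,
       -7.17275635e-04, -8.70759045e-04]), 'joint_torque': array([-4.68365033e-04, -5.59819651e+01, -4.91776264e+01,  7.67953880e-02,
        3.47616524e-02, -1.86290281e-04]), 'tool_pos': array([0.26437193, 0.53805744, 0.24261162]), 'orientation': array([-7.11172489e-01, -3.05947928e+00,  2.64872898e-03]), 'force': array([-0.59548982, -0.47634519, -0.15585276]), 'wrist_torque': array([ 0.00924381, -0.02094794,  0.02800457]), 'gripper_force': 0.0, 'opening': 0.09329082951322361}
top {'fx': 482.82, 'fy': 482.82, 'cx': 322.6842, 'cy': 235.8853, 'eye': [0.5382, 0.0262, 0.9529], 'rotation': [-2.2005, 2.1625, -0.0753]}
scene {'fx': 617.7824, 'fy': 617.7824, 'cx': 324.6098, 'cy': 237.9619, 'eye': [1.3655, -0.1693, 0.7191], 'rotation': [-1.852, -1.4033, 0.7171]}
wrist {'fx': 371.6483, 'fy': 371.6483, 'cx': 316.6932, 'cy': 243.0718, 'eye': [0.1943, 0.5733, 0.3829], 'rotation': [2.4537, 1.5303, 0.2165]}
```

View pics/top0.png

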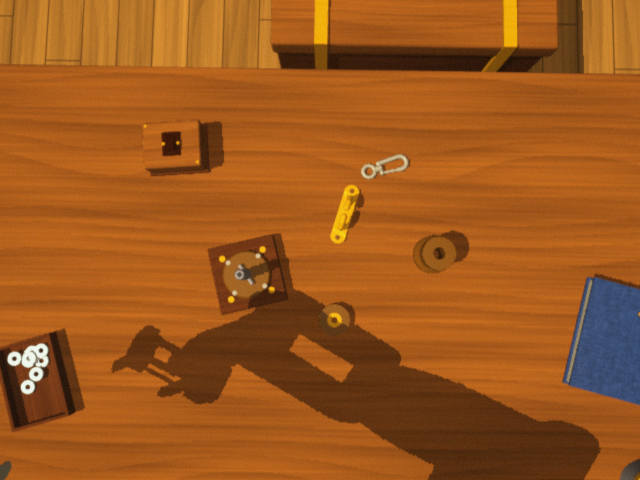

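View pics/scene0.png

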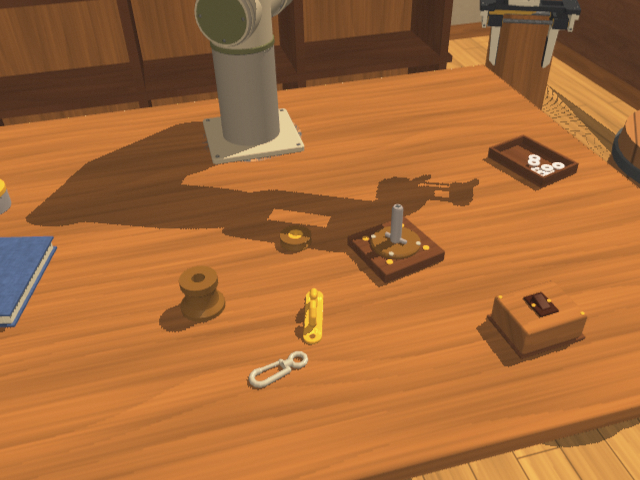

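The top view shows the drum at about (438,253), the winch at (247,273) with its spindle top at (240,273), the fairlead at (345,214), the hook at (385,166) and the sheave at (336,319). The scene view shows the drum top at (199,276) and the spindle top at (397,207). I'll enlarge these next.

```bash
sed -i 's/np.array(m\["rotation"\])@d/R.from_rotvec(m["rotation"]).as_matrix()@d/' h.py
python3 - <<'E'
import cv2,numpy as np
t=cv2.imread("pics/top0.png");s=cv2.imread("pics/scene0.png")
def c(i,u,v):  # 80x60 -> 400x300, x5
    k=cv2.resize(i[v:v+60,u:u+80],(400,300),interpolation=cv2.INTER_CUBIC)
    for a in range(0,80,10): cv2.line(k,(a*5,0),(a*5,6 if a%20 else 14),(255,255,255),1)
    for a in range(0,60,10): cv2.line(k,(0,a*5),(6 if a%20 else 14,a*5),(255,255,255),1)
    return k
cv2.imwrite("pics/crops.png",np.vstack([np.hstack([c(t,400,223),c(t,207,243)]),np.hstack([c(s,160,262),c(s,357,200)])]))
E
```

```text
(no output)
```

View pics/crops.png

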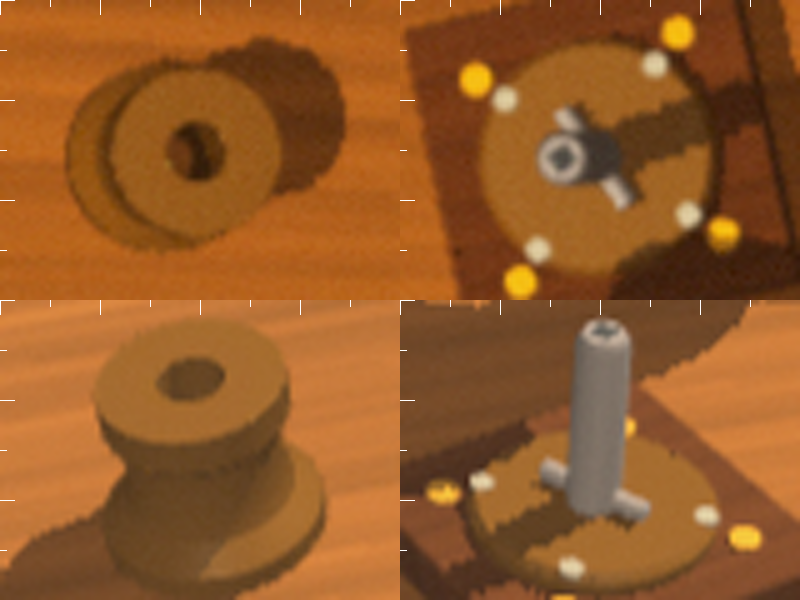

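Top crop: the drum's lip disc is centred at (438.7,253.3) and the spindle tip at (239,274.2). The pin ends are at about (240,265) and (251.5,282.5). Scene crop: the lip centre is at (198,278) and the spindle tip at (397.6,205.8).

Run:
```python
from h import *
t=robot.camera_model("top");s=robot.camera_model("scene")
for n,a,b in(("drumtop",(438.7,253.3),(198,278)),("spindle",(239,274.2),(397.6,205.8))):
    p,e=tri([ray(t,*a),ray(s,*b)]);print(n,np.round(p,4),np.round(e,4))
print("drum@64",at_z(t,438.7,253.3,.064),at_z(s,198,278,.064))
print("sp@104",at_z(t,239,274.2,.104),at_z(s,397.6,205.8,.104))
print("disc",at_z(t,246,274,.03))
a=at_z(t,240,265,.034);b=at_z(t,251.5,282.5,.034);print("pin",a,b,np.degrees(np.arctan2(*(a-b)[1::-1])))
for n,u,v in(("hook",385,166),("hookend",408,160),("fair",345,214),("fair1",340,240),("fair2",351,188),("sheave",336,319)): print(n,at_z(t,u,v,.01).round(3))
T=R.from_rotvec(robot.read_state()["orientation"]).as_matrix();print(T.round(3))
```

```text
drumtop [ 0.5755 -0.1821  0.0638] [0.0009 0.0009]
spindle [0.5311 0.1767 0.1058] [0.0007 0.0007]
drum@64 [ 0.57534286 -0.18296646  0.064     ] [ 0.57618772 -0.18116193  0.064     ]
sp@104 [0.53091035 0.17634422 0.104     ] [0.52872747 0.17845533 0.104     ]
disc [0.5308915  0.17608689 0.03      ]
pin [0.54777542 0.18735036 0.034     ] [0.51504531 0.16453331 0.034     ] 34.88140291705983
hook [ 0.749 -0.09   0.01 ]
hookend [ 0.761 -0.135  0.01 ]
fair [ 0.652 -0.012  0.01 ]
fair1 [ 0.6   -0.003  0.01 ]
fair2 [ 0.703 -0.023  0.01 ]
sheave [0.447 0.003 0.01 ]
[[-0.897  0.441 -0.001]
 [ 0.441  0.897 -0.001]
 [ 0.    -0.001 -1.   ]]
```

Emit:
arm_command(increments="0 -190 -160 0 0;0 -190 -160 0 0;0 -190 -160 0 0;0 -190 -160 0 0;0 -190 -160 0 0", grip_force=30)

```text
t: 0.65
tool_pos: [0.3648, 0.3092, 0.2434]
orientation: [-0.711, -3.06, 0.0]
force: [1.6, -0.0, 0.1]
opening: 0.093
gripper_force: 0.0
```

Emit:
arm_command(increments="0 -190 -160 20 0;0 -190 -160 20 0;0 -190 -160 20 0;0 -190 -160 20 0;0 -190 -160 20 0")

```text
t: 1.15
tool_pos: [0.4648, 0.0816, 0.2235]
orientation: [0.711, 3.06, 0.0]
force: [0.5, 0.6, -0.5]
opening: 0.093
gripper_force: 0.0
```

Emit:
arm_command(increments="0 -160 -140 20 0;0 -160 -140 20 0;0 -160 -140 20 0;0 -160 -140 20 0;0 -160 -140 20 0")

```text
t: 1.65
tool_pos: [0.5467, -0.1169, 0.2025]
orientation: [-0.717, -3.058, 0.002]
force: [-0.1, 0.8, -0.2]
opening: 0.093
gripper_force: 0.0
```

Run:
```python
from h import *
m=robot.camera_model("wrist");cv2.imwrite("pics/w1.png",robot.read_camera("wrist"))
import pickle;pickle.dump(m,open("w1.pkl","wb"));s=robot.read_state();print(s["q"].round(3),s["tool_pos"],m["eye"])
```

```text
[-3.010e-01  4.400e-02  1.656e+00 -1.000e-03  1.443e+00 -1.411e+00] [ 0.54666437 -0.1165924   0.20241558] [ 0.47678907 -0.08143796  0.34275955]
```

View pics/w1.png

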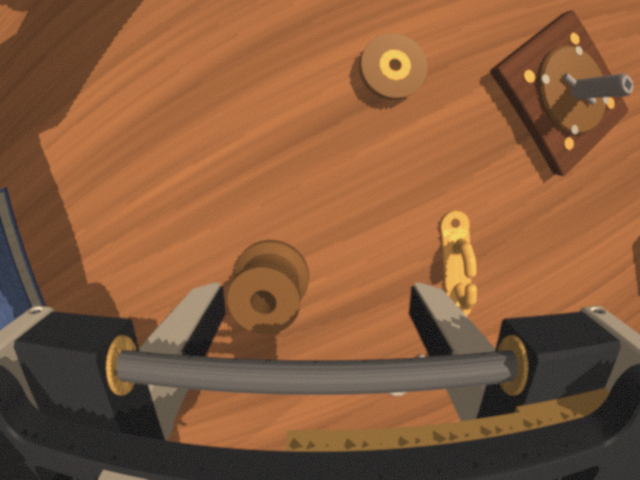

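The wrist view shows the drum top centred at about (263,300), with its bore at (264,301), and the spindle tip at (628,85).

Run:
```python
from h import *
import pickle
w=pickle.load(open("w1.pkl","rb"));t=robot.camera_model("top");s=robot.camera_model("scene")
print(at_z(w,263.5,300.5,.064,True),at_z(w,628,85,.104,True))
for n,a,b,c in(("drumtop",(438.7,253.3),(198,278),(263.5,300.5)),("spindle",(239,274.2),(397.6,205.8),(628,85))):
    print(n,*tri([ray(t,*a),ray(s,*b),ray(w,*c,True)]))
st=robot.read_state();T=R.from_rotvec(st["orientation"]).as_matrix()
print(T.T@(np.array([.5757,-.182,.063])-st["tool_pos"])*1000, st["tool_pos"])
```

```text
[ 0.57438915 -0.17949954  0.064     ] [0.5310445  0.17752045 0.104     ]
drumtop [ 0.57511363 -0.18146585  0.06287954] [np.float64(0.001736840619121082), np.float64(0.0003359562996721025), np.float64(0.001490815631498633)]
spindle [0.53090038 0.17671189 0.10525469] [np.float64(0.0005808900607833085), np.float64(0.0009044976293972601), np.float64(0.00038230583420285495)]
[-55.2162772  -45.50610396 139.42123965] [ 0.54666437 -0.1165924   0.20241558]
```

Emit:
arm_command(increments="0 -40 -33 0 0;0 -54.5 -45 30 0;0 -54.5 -45 75 0;0 -54.5 -45 115 0;0 -54.5 -45 128 0")

```text
t: 2.2
tool_pos: [0.5719, -0.1745, 0.0704]
orientation: [-0.709, -3.052, -0.003]
force: [-1.3, 0.5, -0.8]
opening: 0.0928
gripper_force: 0.0
```

Run:
```python
from h import *
st=robot.read_state();T=R.from_rotvec(st["orientation"]).as_matrix()
print(T.T@(np.array([.5752,-.1815,.063])-st["tool_pos"])*1000, st["tool_pos"],st["orientation"])
```

```text
[-6.07725777 -4.82036848  7.31901774] [ 0.57192585 -0.17452078  0.07036936] [-7.08659157e-01 -3.05200158e+00 -2.59558412e-03]
```

Emit:
arm_command(increments="0 0 0 8 0;0 0 0 8 0")

```text
t: 2.4
tool_pos: [0.5757, -0.1763, 0.0682]
orientation: [0.71, 3.06, 0.0]
force: [0.6, -0.8, -0.5]
opening: 0.093
gripper_force: 0.0
```

Run:
```python
from h import *
st=robot.read_state();T=R.from_rotvec(st["orientation"]).as_matrix()
print(T.T@(np.array([.5752,-.1815,.063])-st["tool_pos"])*1000, st["tool_pos"],st["orientation"])
```

```text
[-1.82766588 -4.88553656  5.165028  ] [ 0.57570975 -0.1763091   0.06816537] [7.10092086e-01 3.06013969e+00 1.32975763e-04]
```

Emit:
arm_command(increments="0 -2 -5 5 0;0 -2 -5 5 0;0 -2 -5 5 0")

```text
t: 2.7
tool_pos: [0.5759, -0.1828, 0.0641]
orientation: [0.711, 3.058, -0.001]
force: [0.3, 0.4, 1.5]
opening: 0.0929
gripper_force: 0.0
```

Emit:
arm_command(increments="1 0 0 0 0;1 0 0 0 0;1 0 0 0 0;1 0 0 0 0;1 0 0 0 0", grip_force=30)

```text
t: 3.2
tool_pos: [0.5751, -0.1821, 0.0627]
orientation: [0.711, 3.06, 0.001]
force: [0.2, 1.4, 1.3]
opening: 0.061
gripper_force: 30.0
```

Emit:
arm_command(increments="1 0 0 -10 0;1 0 0 -40 0;1 0 0 -85 0;1 0 0 -125 0;1 0 0 -125 0")

```text
t: 3.7
tool_pos: [0.5783, -0.1837, 0.1951]
orientation: [0.709, 3.05, -0.003]
force: [2.0, -0.8, -5.7]
opening: 0.0613
gripper_force: 30.0
```

Run:
```python
from h import *
m=robot.camera_model("wrist");im=robot.read_camera("wrist");st=robot.read_state()
import pickle;pickle.dump((m,st["tool_pos"],st["orientation"]),open("w2.pkl","wb"))
T=R.from_rotvec(st["orientation"]).as_matrix()
print(st["tool_pos"],st["force"],st["opening"],T.T@(np.array([.5308,.1766,st["tool_pos"][2]])-st["tool_pos"])*1000)
cv2.imwrite("pics/w2.png",cv2.resize(im[220:420,220:420],(600,600),interpolation=cv2.INTER_CUBIC))
```

```text
[ 0.57681927 -0.18311948  0.19110905] [-0.20101244  0.31338885 -7.41103854] 0.060852436013515594 [199.95214018 302.54526338  -1.17577172]
```

View pics/w2.png

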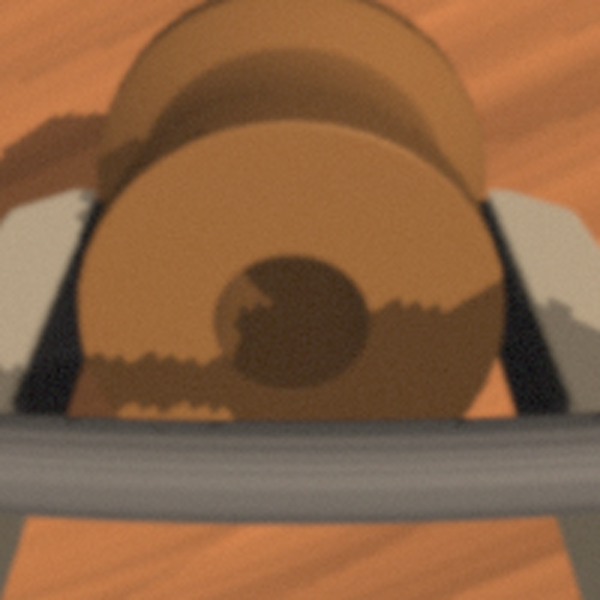

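The wrist crop shows the drum held upright between the pads, with its bore centred at about (317.2,327) in the full picture.

Run:
```python
from h import *
import pickle
m,p,o=pickle.load(open("w2.pkl","rb"));T=R.from_rotvec(o).as_matrix()
print((T.T@(at_z(m,317.2,327,p[2]+.001,True)-p))*1000)
# same-camera estimate of lip edges (extremes of the lip: x 78..503)
for u in(78,503): print((T.T@(at_z(m,220+u/3,220+310/3,p[2]+.001,True)-p))*1000)
```

```text
[-3.28433116  0.88102127 -0.97907444]
[ -1.94234662 -30.56229002  -0.99630732]
[-1.89833488 32.01083744 -0.97912223]
```

Emit:
arm_command(increments="1 20 30 0 0;1 45 68 0 0;1 70 106 0 0;1 95 144 0 0;1 110 166 0 0")

```text
t: 4.25
tool_pos: [0.5466, 0.0184, 0.1837]
orientation: [-0.708, -3.054, 0.0]
force: [0.7, 0.1, -7.3]
opening: 0.0609
gripper_force: 30.0
```

Emit:
arm_command(increments="1 25 38 0 0;1 50 76 0 0;1 70 106 0 0;1 85 128 0 0;1 90 136 0 0")

```text
t: 4.75
tool_pos: [0.526, 0.1792, 0.184]
orientation: [-0.706, -3.056, 0.003]
force: [-0.2, -0.6, -7.8]
opening: 0.0616
gripper_force: 30.0
```

Emit:
arm_command(increments="1 0 0 0 0;1 0 0 0 0;1 0 0 0 0;1 0 0 0 0")

```text
t: 5.15
tool_pos: [0.5289, 0.1757, 0.1874]
orientation: [-0.714, -3.059, 0.001]
force: [-1.0, -0.3, -7.2]
opening: 0.0608
gripper_force: 30.0
```

Run:
```python
from h import *
st=robot.read_state();m=robot.camera_model("wrist");im=robot.read_camera("wrist")
s2=robot.read_state()
import pickle;pickle.dump((m,st["tool_pos"],st["orientation"]),open("w3.pkl","wb"))
T=R.from_rotvec(st["orientation"]).as_matrix()
print(st["tool_pos"],s2["tool_pos"],st["q"].round(3),st["force"],T.T@(np.array([.5308,.1766,st["tool_pos"][2]])-st["tool_pos"])*1000)
a=cv2.resize(im[220:420,220:420],(400,400),interpolation=cv2.INTER_CUBIC)
t=robot.read_camera("scene")[130:250,340:460];b=cv2.resize(t,(400,400),interpolation=cv2.INTER_CUBIC)
cv2.imwrite("pics/w3.png",np.hstack([a,b]))
```

```text
[0.52892295 0.17569119 0.18737758] [0.52897103 0.17588683 0.18752823] [ 0.229  0.049  1.678 -0.     1.415 -0.883] [-1.03909883 -0.26729876 -7.18974492] [-1.28104752e+00  1.64565617e+00 -9.06057723e-04]
```

View pics/w3.png

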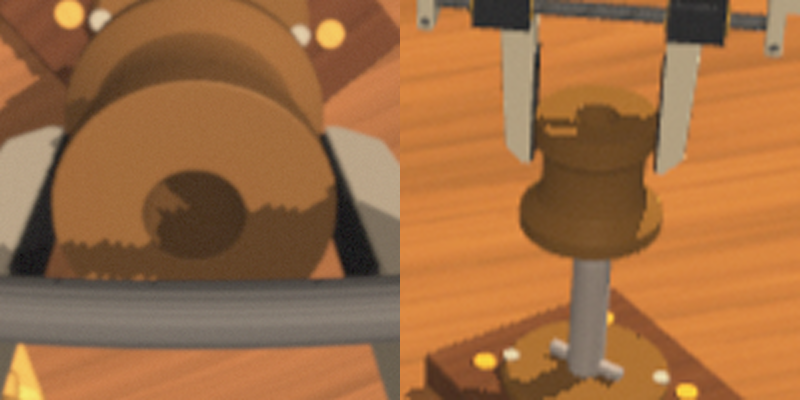

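The wrist crop has the bore at (316.8,326.8). The scene crop shows the drum axis, at about 591 in the crop, in line with the spindle, at about 590.

Run:
```python
from h import *
import pickle
m,p,o=pickle.load(open("w3.pkl","rb"));T=R.from_rotvec(o).as_matrix()
b=at_z(m,316.8,326.8,p[2]+.001,True)
print((T.T@(b-p))*1000,b)
print("eye in tool",T.T@(m["eye"]-p), "axes",(T.T@R.from_rotvec(m["rotation"]).as_matrix()).round(3))
# project the drum's top centre for offsets to see pixel sensitivity
s=robot.camera_model("scene")
def pr(P):
    c=R.from_rotvec(s["rotation"]).as_matrix().T@(np.array(P)-s["eye"]);return c[:2]/c[2]*s["fx"]+[s["cx"],s["cy"]]
for dx in(-.002,0,.002): print(dx,pr([p[0]+dx,p[1],p[2]-.063]))
print("seen skirt px", 340+(591-400)*.3)
```

```text
[ 0.71914166  0.60935348 -1.00019685] [0.52854803 0.17655624 0.18837758]
eye in tool [ 0.07847379  0.00050013 -0.14021706] axes [[ 0.001 -0.96  -0.28 ]
 [ 1.     0.001  0.   ]
 [ 0.    -0.28   0.96 ]]
-0.002 [396.35564543 195.80875869]
0 [396.75984991 196.41669733]
0.002 [397.16521769 197.0263856 ]
seen skirt px 397.3
```

Emit:
arm_command(increments="1 -2 1 0 0;1 -2 1 6 0;1 -2 1 12 0;1 -2 1 16 0;1 -2 1 16 0")

```text
t: 5.75
tool_pos: [0.5302, 0.1768, 0.1702]
orientation: [-0.711, -3.058, 0.002]
force: [-0.1, -0.2, -6.5]
opening: 0.0612
gripper_force: 30.0
```

Emit:
arm_command(increments="1 0 0 2 0;1 0 0 4 0;1 0 0 6 0;1 0 0 8 0;1 0 0 8 0", grip_force=20)

```text
t: 6.25
tool_pos: [0.5307, 0.1769, 0.1632]
orientation: [-0.711, -3.059, 0.0]
force: [0.0, -0.2, -7.3]
opening: 0.0613
gripper_force: 20.0
```

Emit:
arm_command(increments="1 0 0 3 0;1 0 0 6 0;1 0 0 9 0;1 0 0 12 0;1 0 0 12 0")

```text
t: 6.75
tool_pos: [0.5306, 0.1769, 0.1509]
orientation: [-0.711, -3.059, 0.0]
force: [-0.3, 1.0, -7.8]
opening: 0.0618
gripper_force: 20.0
```

Emit:
arm_command(increments="1 0 0 8 0;1 0 0 16 0;1 0 0 24 0;1 0 0 32 0;1 0 0 38 0")

```text
t: 7.25
tool_pos: [0.5306, 0.1769, 0.1125]
orientation: [-0.711, -3.059, 0.0]
force: [-0.4, 1.2, -5.0]
opening: 0.0613
gripper_force: 20.0
```

Emit:
arm_command(increments="1 0 0 0 0;1 0 0 2 0;1 0 0 4 0;1 0 0 6 0;1 0 0 6 0", grip_force=10)

```text
t: 7.75
tool_pos: [0.5309, 0.1771, 0.1075]
orientation: [-0.711, -3.06, -0.0]
force: [-1.7, 2.5, -6.4]
opening: 0.0616
gripper_force: 10.0
```

Emit:
arm_command(increments="1 0 0 1 0;1 0 0 2 0;1 0 0 3 0;1 0 0 4 0;1 0 0 5 0")

```text
t: 8.25
tool_pos: [0.5309, 0.1771, 0.1026]
orientation: [-0.711, -3.06, -0.0]
force: [-3.3, 3.5, -4.3]
opening: 0.0615
gripper_force: 10.0
```

Emit:
arm_command(increments="1 0 0 1 0;1 0 0 2 0;1 0 0 3 0;1 0 0 3 0")

```text
t: 8.65
tool_pos: [0.531, 0.1771, 0.1004]
orientation: [0.711, 3.06, 0.0]
force: [-6.4, 2.0, 2.0]
opening: 0.0616
gripper_force: 10.0
```

Emit:
arm_command(increments="1 0.5 0 0 0.07;1 0.5 0 0 0.14;1 0.5 0 0 0.21;1 0.5 0 0 0.28;1 0.5 0 0 0.35")

```text
t: 9.15
tool_pos: [0.5305, 0.1769, 0.0993]
orientation: [1.237, 2.888, -0.001]
force: [-1.8, 3.4, -7.1]
opening: 0.0613
gripper_force: 10.0
```

Emit:
arm_command(increments="1 0 0 1 0;1 0 0 2 0;1 0 0 2 0")

```text
t: 9.45
tool_pos: [0.5307, 0.1771, 0.0975]
orientation: [1.231, 2.89, -0.0]
force: [-0.6, 1.8, -6.2]
opening: 0.0617
gripper_force: 10.0
```

Emit:
arm_command(increments="1 0 0 1 0;1 0 0 2 0;1 0 0 3 0;1 0 0 3 0")

```text
t: 9.85
tool_pos: [0.5305, 0.177, 0.0943]
orientation: [-1.233, -2.889, 0.0]
force: [-0.2, 0.5, -7.5]
opening: 0.0616
gripper_force: 10.0
```

Emit:
arm_command(increments="1 0 0 1 0;1 0 0 2 0;1 0 0 2 0")

```text
t: 10.15
tool_pos: [0.5304, 0.1773, 0.0931]
orientation: [-1.233, -2.889, 0.0]
force: [-3.6, 1.4, 0.4]
opening: 0.0616
gripper_force: 10.0
```

Emit:
arm_command(increments="0.9 0 0 -0.3 0;0.6 0 0 -0.3 0;0 0 0 -0.3 0;0 0 0 -0.3 0;0 0 0 -0.3 0")

```text
t: 10.65
tool_pos: [0.5313, 0.1771, 0.0936]
orientation: [1.233, 2.888, 0.001]
force: [0.7, -0.4, 0.5]
opening: 0.0809
gripper_force: 0.0
```

Emit:
arm_command(increments="0 0 0 -20 0;0 0 0 -60 0;0 0 0 -100 0;0 0 0 -140 0;0 0 0 -140 0")

```text
t: 11.15
tool_pos: [0.5342, 0.1779, 0.2409]
orientation: [1.229, 2.88, 0.011]
force: [0.4, 0.4, 0.6]
opening: 0.0925
gripper_force: 0.0
```

Run:
```python
from h import *
print(robot.read_state()["force"],robot.read_state()["opening"])
b=cv2.resize(robot.read_camera("scene")[160:280,320:480],(800,600),interpolation=cv2.INTER_CUBIC)
cv2.imwrite("pics/s4.png",b)
s=robot.camera_model("scene")
def pr(P):
    c=R.from_rotvec(s["rotation"]).as_matrix().T@(np.array(P)-s["eye"]);q=c[:2]/c[2]*s["fx"]+[s["cx"],s["cy"]];return (q-[320,160])*5+2
for z in(.094,.102,.104): print(z,pr([.5308,.1767,z]))
```

```text
[0.44119624 0.35715775 0.64141946] 0.09245366843490958
0.094 [385.89319589 258.41548731]
0.102 [387.07550721 239.70755361]
0.104 [387.37273578 235.00445014]
```

View pics/s4.png

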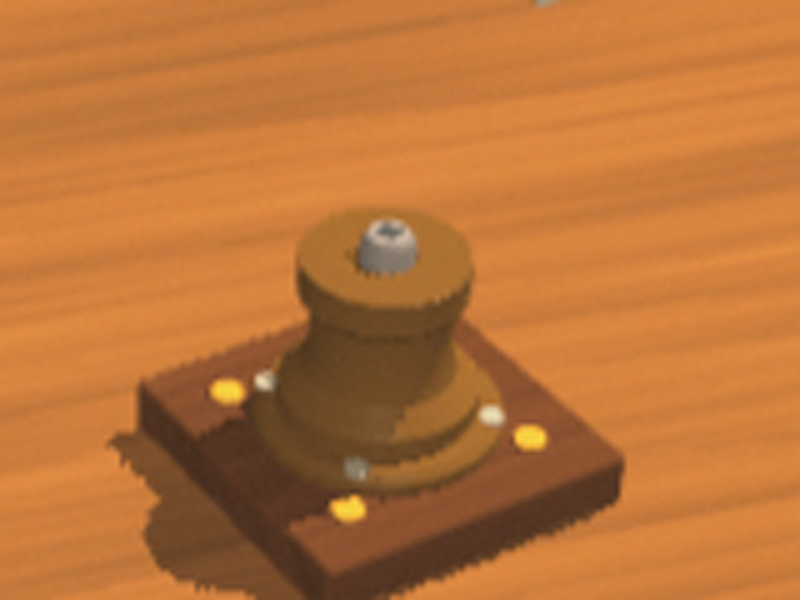

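The drum's top ellipse is centred at (385,257) in the crop. That matches the 94 mm top height expected when the drum is home, and about 10 mm of spindle shows above it.

```bash
python3 -c "
from plant import robot
print(robot.close_job())"
```

```text
the job is handed in; nothing more can be done
None
```

The drum is home on the winch base over the cross pin and let go, the gripper is clear above it, and the job was handed in at about 11 s; no verdict came back.

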